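# Tighten a microscope column's lock collar with a pin spanner

### The job

Tighten the lock collar at the foot of the microscope column: take the pin spanner off its rest, set both of its pins fully into two opposite holes of the collar before turning, and swing it clockwise (seen from above) until the collar comes up against its stop and its red line meets the red line on the flange. Then draw the spanner clear and lay it back on its rest, pins down and with the handle lying level in both notches. Do not shove or tip the board rack, the solder spool or the cup.

Things in the scene. Friction and masses are not known exactly. Their poses are not given: they have to be found in the camera images.
- stand: Fixed microscope stand: white base plate 18 mm thick; near its rear a steel column, 32 mm in diameter, 226 mm high. Origin on the column's axis at bench level, x to the rear, z up. The plate reaches 170 mm to -x, 60 mm to +x, 90 mm to each side. Round the column's foot a dark fixed flange, 112 mm in diameter, top 24 mm above the bench, with a red line on top at +x.
- collar (a joint): Angle of the lock collar about the column, rad. 0 is fully tight: a hard stop, where its red line meets the flange's red line. It starts loose, at -1.3 to -0.87; turning clockwise seen from above raises it towards 0. It turns stiffly (friction about 0.45 N m), stays where it is left, and does not rise or sink.
- collar_top (a point): Centre of the aluminium collar's top face, on the column's axis, 42 mm above the bench; turns with the collar, z up, x towards its red line. Collar 90 mm in diameter, 18 mm high. Six round holes, 11 mm in diameter, chamfered 1.5 mm, 10 mm deep, in its top face on a circle of 31 mm radius, at 30, 90, 150, 210, 270, 330 degrees from x.
- collar_mark (a point): Point on the collar's red line, on its top face, 42.5 mm from the axis, along x of collar_top.
- spanner: Pin spanner, loose, rigid, 198 mm long, about 0.4 kg: teal handle, short crank down, dark steel fork with a pin down under each tip. Origin at the middle of the grip, in the middle of the handle's width (20 mm, y) and thickness (14 mm, z); x along the handle to the fork, z up. Straight handle from x = -80 to +58 mm, teal to +38. Centre of mass near x = 17 mm.
- fork (a point): Midpoint between the roots of the two pins, at spanner x = 110, z = -20 mm, level with the underside of the fork (6 mm thick, 78 mm wide). The jaw is open to +x, 48 mm wide inside, from x = 83 to the tips at 118 mm, and passes round the column from the side. With both pins fully in, this point lies on the centre of the collar's top face.
- pin_a (a point): Centre of the tip of the pin at spanner x = 110, y = +31, z = -28 mm. Pins are 8 mm in diameter and 8 mm long, tapered to 4 mm at the tip over the last 3 mm.
- pin_b (a point): Centre of the tip of the other pin, at spanner x = 110, y = -31, z = -28 mm. The two pins are alike.
- rest: Blue spanner rest, fixed, left or right of the stand: foot 130 x 74 x 8 mm and two uprights 8 mm thick at x = -40 and +40 mm, each with a notch 26 mm wide, flared above, floor 50 mm above the bench; horns reach 70 mm, 52 mm wide overall. Origin under the foot's centre; x along the handle, at the start towards the fork. Spanner laid in it: its origin 57 mm above this one.
- pcb_rack: Rack of green circuit boards on a yellow base, loose, 130 x 85 x 62 mm high, 0.45 kg; origin at the centre of its underside. Not to be disturbed.
- spool: Solder spool, red flanges, standing on end, loose, 60 mm in diameter, 55 mm high; origin at the centre of its underside. Not to be disturbed.
- cup: Yellow plastic cup, loose, 72 mm across the rim, 95 mm high; origin at the centre of its underside. Not to be disturbed.
There are look-alikes about, which are no part of the job. What is meant by the spanner is not orange, and is the larger of those in its own colour.

How it is judged:
By the outcome, as a careful person would: the job done as asked, in the order asked, and still so for the second after the job is handed in, with the robot touching nothing.
It also fails if it takes over 72 s, if anything falls off the work surface, if the arm or the gripper's body presses on something with over 40 N, if the wrist force passes 120 N, or if a joint passes its speed limit or range.

### The arm

A 6-joint arm with a two-finger parallel gripper is mounted at the origin on the work surface. World frame = base frame: x ahead of the robot, y to its left, z up, the work surface at z = 0. Lengths are in m, angles in rad, forces in N, time in s.
With the tool pointing down it reaches from about 0.35 to 0.725 m from the base axis. Payload 6 kg.
Tool frame: the origin (TCP) lies at the centre of the arm's flange, where the gripper is bolted on; the fingertips stand ahead of it and the grasp point (between the pads) lies 155 mm ahead of it (r.tips_ahead is the z of the fingertips in the tool frame, in m); z points along the fingers, y is the line along which they close (so a half turn about z gives the same grasp; the last joint's range is limited). The gripper opens to 85 mm and grips with 20 to 120 N. Pads are 22 mm wide; open, the fingers measure 114 mm over their backs; the gripper's body (76 mm by 85 mm) begins 54 mm behind the grasp point. The pads swing forward as they close: fully open they stand 13 mm farther back than shut.
Start: joints at [-0.837, 0.04, 0.085, 0, -1.615, -0.334], TCP at [0.234, -0.553, 0.405] pointing down, gripper open.
Joint ranges: [-2.56, 2.56], [-1.29, 2.01], [-1.08, 1.49], [-3.29, 1.98], [-2.81, -0.18], [-2.99, 2.99]. Speed limits (rad/s): [2.57, 2.57, 3.01, 3.14, 3.14, 3.14].

### API

Orientations are given as [roll, pitch, yaw] about the fixed x, y, z axes, in that order (R = Rz(yaw) Ry(pitch) Rx(roll)).
In Python, from cell import readout, vision, workorder, r gives the robot as it stands.
- The arm moves only by the tool jog_arm, never from a script. Its argument "targets" is a list of rows, each a list of 4 numbers: the shift along the tool's x, y, z each as a share of 300 mm, from -1 to 1, then the turn about the tool's z as a share of pi/4 rad, from -1 to 1. In form: [[tx, ty, tz, twist], ...]. A call has 1 to 10 rows; each row is the pose to reach, as a shift and turn from the pose commanded when the call began, along the tool's axes at that moment; what a row does not reach only later rows make up. A row lasts 1/8 s, in which the tool goes at most 62.5 mm and 10.7 degrees, less where a joint would pass 70% of its speed; a pose out of reach is approached as far as the arm can. A call with a number of a shift or a turn outside -1 to 1 is refused whole. A call with a gripper value outside its range is refused whole. "claw" is the gripper command: -1 is shut, 1 is fully open, values between are in proportion, set as the call begins (left out, the last holds). The fingers move at their own pace and stop on an object; "newtons" is the grip in N (left out, the last holds). Time passes only in rows, so rows that repeat a pose let the fingers close. It gives the time, the measured TCP pose, the force, the opening and the grip force at its end, in the units of the state.
- readout.get_state(): the state, without advancing time (a new reading comes with each control period).
- vision.get_image(name): name is "side" or "top"; returns the picture (480x640x3 uint8, red, green, blue); there is no depth.
- vision.calibration(name): a dict with "K" (3x3 intrinsics, pixels), "R" (3x3) and "t" (3): a world point X has camera coordinates R X + t. Camera axes: x right, y down, z forward; pixel columns grow to the right and rows downward; lengths in m; the calibration is good to about 2 mm. A picture is of the moment at which its call begins. calibration takes no time and is no camera call.
- workorder.finish_job(): hands the job in; it is judged then, once.
The state is a dict: "clock": time; "joints": joint angles; "joint_velocities": joint speeds; "effort": joint torques, N m; "tool_pos": TCP position; "ee_rot": TCP orientation; "force": force on the tool from outside, world axes, zero at the start; "moment": the same for the moment, N m; "gripper_width": opening from 0.0 (shut) to 1.0 (fully open); "gripper_force": force on a finger pad.
Only numpy, scipy, OpenCV 4.12 (cv2) and the standard library are available. Lean on these libraries where they do the work, as an engineer would, in place of code of your own. Each camera call takes 0.05 s, during which the arm holds its last target. There are 200 camera calls.

## Working session

There is one attempt and no reset: what is moved stays moved. The work goes in short steps, Python scripts to look and compute and a tool call to move; the robot and the scene stay as the last step left them, time stands still between calls to the robot, and variables do not carry over. Pictures are saved under pics/ and viewed, at most 10 in all, crops included, and the job is handed in when it is done.

Besides the shell and the picture viewer there is one more tool, called after "Emit:" in YAML: its name, and indented under it one key for each argument. jog_arm: Moves the arm, as the interface text tells. Shift numbers are shares of 300 mm and turn numbers shares of pi/4 rad, none past 1 either way. Its arguments: {"type":"object","properties":{"targets":{"type":"array","items":{"type":"array","items":{"type":"number"}}},"claw":{"type":"number"},"newtons":{"type":"number"}},"required":["targets"]}

```bash
mkdir -p pics; ls; python3 - <<'E'
from cell import readout, vision, workorder, r
import cv2
print(readout.get_state(), r.tips_ahead)
for n in("top","side"):
    print(n,vision.calibration(n))
    cv2.imwrite(f"pics/{n}0.png",vision.get_image(n)[:,:,::-1])
E
```

```text
pics
{'clock': 0.0, 'joints': array([-8.37294078e-01,  4.08106954e-02,  8.37823492e-02, -4.76116486e-04,
       -1.61550506e+00, -3.33715810e-01]), 'joint_velocities': array([ 1.41310513e-03, -2.52233325e-03,  6.75321574e-04,  1.05950422e-03,
       -1.96951560e-03,  2.50110142e-06]), 'effort': array([-2.75822327e-03, -3.68207037e+01,  3.47404468e+01,  6.93230957e+00,
       -5.48630051e-03, -3.47934076e-06]), 'tool_pos': array([ 0.23362624, -0.55261646,  0.40366112]), 'ee_rot': array([ 3.13979560e+00, -1.19554601e-04, -2.74178524e+00]), 'force': array([-0.17500539,  0.98459686,  0.33678789]), 'moment': array([-0.02146479, -0.02215859, -0.02387344]), 'gripper_force': 0.0, 'gripper_width': 0.9951602950311851} 0.1734
top {'K': array([[535.7856213 ,   0.        , 320.09433184],
       [  0.        , 535.7856213 , 239.02071413],
       [  0.        ,   0.        ,   1.        ]]), 'R': array([[ 0.00719146, -0.99997212, -0.0020103 ],
       [-0.99728072, -0.00702462, -0.0733609 ],
       [ 0.07334474,  0.0025324 , -0.99730343]]), 't': array([-0.06366446,  0.53847725,  1.46576858])}
side {'K': array([[455.86817914,   0.        , 314.39172079],
       [  0.        , 455.86817914, 231.88546997],
       [  0.        ,   0.        ,   1.        ]]), 'R': array([[-0.94518529, -0.32605991,  0.01759851],
       [-0.19061653,  0.50719712, -0.84048583],
       [ 0.26512282, -0.7977694 , -0.54154766]]), 't': array([0.48288641, 0.18755267, 0.80056878])}
```

View pics/top0.png

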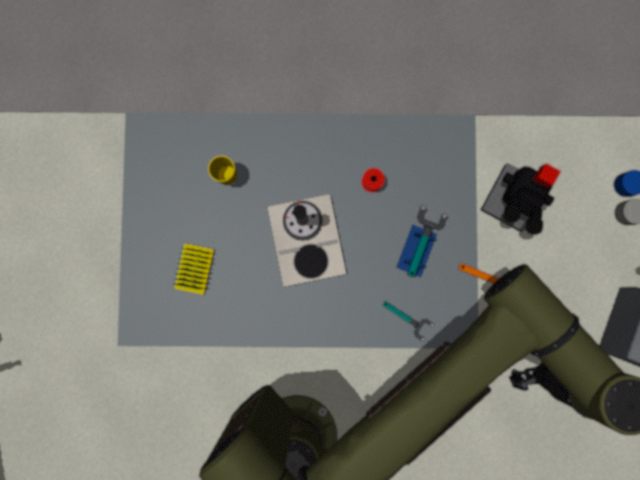

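View pics/side0.png

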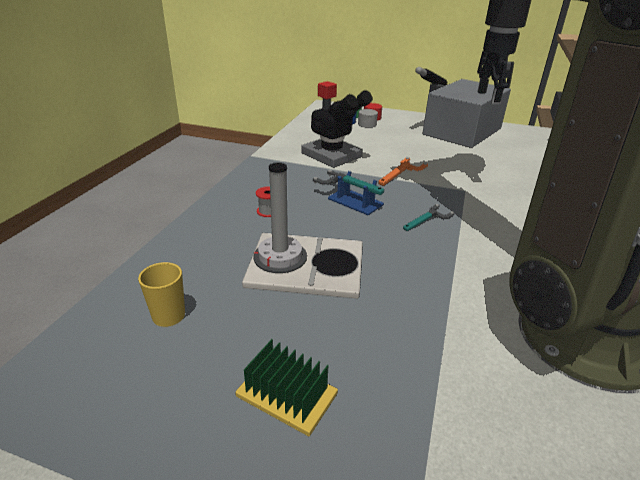

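Three spanners can be seen in the top view: teal on the blue rest (422,243), smaller teal on the bench (408,318), and orange (480,275). The one on the rest fits, since it is teal and the larger of that colour. I'll confirm it in an enlarged crop.

```bash
cat > h.py <<'E'
import numpy as np, cv2
from cell import readout, vision, workorder, r
def pix(n,X):
    c=vision.calibration(n); p=c["K"]@(c["R"]@np.asarray(X,float)+c["t"]); return p[:2]/p[2]
def ray(n,uv,z):
    c=vision.calibration(n); o=-c["R"].T@c["t"]; d=c["R"].T@np.linalg.solve(c["K"],[*uv,1.]); return o+d*(z-o[2])/d[2]
def crop(n,box,f,k=None):
    im=vision.get_image(n)[:,:,::-1]; x,y,w,h=box
    cv2.imwrite(f"pics/{f}.png",cv2.resize(im[y:y+h,x:x+w],None,fx=k,fy=k,interpolation=cv2.INTER_CUBIC))
E
python3 -c "
from h import *
crop('top',(262,190,200,150),'topc',4)
crop('side',(235,150,235,150),'sidec',3.4)"
```

```text
(no output)
```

View pics/topc.png

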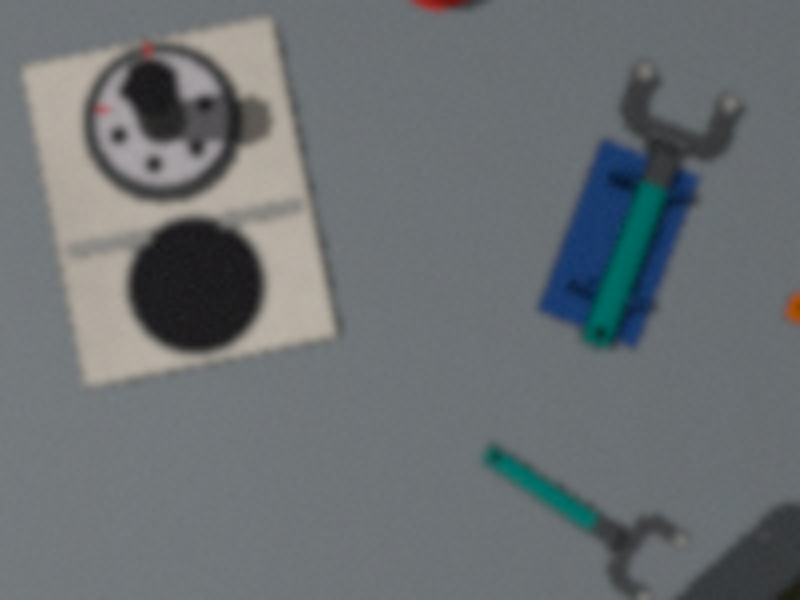

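View pics/sidec.png

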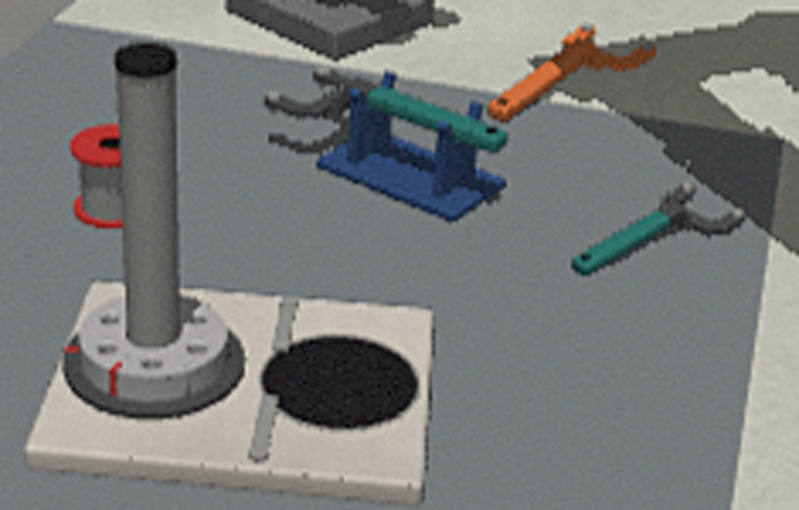

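The crop confirms it: the teal spanner on the rest is clearly the larger, with its fork bright tips at crop (645,70) and (730,103) and its tail at (596,345). On the stand, the flange line is at (148,48) and the collar line at (101,110). Next I fit the poses.

```bash
cat > fit.py <<'E'
from h import *
from scipy.optimize import least_squares
T=lambda u,v:(262+(u+.5)/4-.5,190+(v+.5)/4-.5)
S=lambda u,v:(235+(u+.5)/3.4-.5,150+(v+.5)/3.4-.5)
def loc(p,X): c,s=np.cos(p[2]),np.sin(p[2]); return [p[0]+c*X[0]-s*X[1],p[1]+s*X[0]+c*X[1],X[2]]
def fit(obs,p0):
    f=lambda p:np.concatenate([pix(n,loc(p,X))-uv for n,uv,X in obs])
    q=least_squares(f,p0,loss="soft_l1"); return q.x,f(q.x).reshape(-1,2).round(1).tolist()
pl=[(.06,.09,.018),(.06,-.09,.018),(-.17,-.09,.018),(-.17,.09,.018)]
ob=[("top",T(*a),b) for a,b in zip([(22,68),(272,17),(338,335),(88,385)],pl)]
obs=[("side",S(*a),b) for a,b in zip([(28,455),(98,283),(433,308),(425,488)],pl)]
for o in (ob,obs,ob+obs): st,e=fit(o,[.6,0,.2]); print("stand",st.round(4),e)
for n,m in (("top",T(101,110)),("side",S(115,367))):
    d=ray(n,m,.042)[:2]-st[:2]; print("mark",n,np.hypot(*d),np.arctan2(d[1],d[0])-st[2])
for n,L in (("top",[T(119,135),T(153,163),T(197,148),T(205,103)]),("side",[S(110,319),S(107,349),S(151,363),S(197,348),S(197,320)])):
    for m in L:
        d=ray(n,m,.042)[:2]-st[:2]; a=np.degrees(np.arctan2(d[1],d[0])-st[2]); print(n,np.hypot(*d).round(4),(a-30)%60-60)
z=.057
o1=[("top",T(645,70),(.11,.031,z-.014)),("top",T(730,103),(.11,-.031,z-.014)),("top",T(596,346),(-.08,0,z+.005)),("top",T(655,183),(.038,0,z+.007))]
print("spanner",*fit(o1,[.5,-.2,-.3]))
for i in (1,-1): print(pix("side",loc(fit(o1,[.5,-.2,-.3])[0],(.11,.031*i,z-.014))))
E
python3 fit.py
```

```text
stand [ 0.5905 -0.0109  0.2124] [[-0.4, -0.6], [0.2, -0.9], [0.8, 0.4], [-0.5, 1.2]]
stand [ 0.5894 -0.01    0.2194] [[-0.8, -0.7], [-2.0, -0.0], [1.0, 0.4], [1.2, -0.1]]
stand [ 0.5899 -0.0106  0.2151] [[-0.6, -0.3], [0.1, -0.8], [0.9, 0.5], [-0.4, 1.5], [-1.1, -1.1], [-1.9, -0.3], [1.0, 0.4], [0.8, -0.1]]
mark top 0.04271746499772888 1.1950011855425542
mark side 0.03893950020664604 1.0971241906597835
top 0.0314 -53.196195528225104
top 0.03 -54.23411321624414
top 0.0304 -50.696607777173256
top 0.0315 -49.603441438659274
side 0.0341 -54.84504525819035
side 0.0314 -56.509142196752144
side 0.0278 -54.80976315035039
side 0.0284 -47.73707252292144
side 0.0306 -47.03876225722428
spanner [ 0.51250407 -0.33083314 -0.35968917] [[-0.1, 0.2], [-0.1, -0.0], [-0.2, 0.1], [0.4, -0.2]]
[315.38087922 179.09394711]
[329.70868289 171.62058946]
```

```bash
cat >> fit.py <<'E'
print("---")
h=lambda k:(.031*np.cos(np.radians(30+60*k)),.031*np.sin(np.radians(30+60*k)),.042)
tp=[T(119,135),T(153,163),T(197,148),T(205,103)];sd=[S(110,319),S(107,349),S(151,363),S(197,348),S(197,320)]
ph=st[2]+1.17; oo=[]
for n,L in (("top",tp),("side",sd)):
    o=[]
    for m in L:
        d=ray(n,m,.042)[:2]-st[:2]; k=round((np.degrees(np.arctan2(d[1],d[0])-ph)-30)/60); o.append((n,m,h(k)))
    oo+=o; print(n,*fit(o,[*st[:2],ph]))
print(*fit(oo,[*st[:2],ph]))
E
python3 fit.py | sed -n '/---/,$p'
```

```text
---
top [ 0.59093827 -0.01017461  1.40444722] [[0.1, -0.2], [0.2, 0.1], [-0.1, -0.0], [-0.2, 0.1]]
side [ 0.59234306 -0.01259847  1.4096345 ] [[0.0, 0.1], [0.0, -0.1], [0.0, 0.2], [-0.1, 0.1], [0.0, -0.2]]
[ 0.59156812 -0.01118943  1.39934556] [[0.4, -0.4], [0.5, -0.2], [0.2, -0.2], [0.2, -0.1], [0.2, 0.5], [0.0, 0.2], [-0.1, 0.6], [-0.1, 0.6], [0.2, 0.3]]
```

```bash
cat >> h.py <<'E'
from scipy.spatial.transform import Rotation as Ro
def rows(wp,base=None):
    """world waypoints (x,y,z,tool yaw) -> jog rows"""
    s=readout.get_state(); p,rot=(s["tool_pos"],s["ee_rot"]) if base is None else base
    R=Ro.from_euler("xyz",rot).as_matrix()
    for w in wp:
        d=R.T@(np.array(w[:3])-p)/.3; t=(rot[2]-w[3]+np.pi)%(2*np.pi)-np.pi
        print([*d.round(3).tolist(),round(t/(np.pi/4),3)])
def grip(sp,z,g=.012):  # spanner pose (x,y,yaw), spanner origin height -> tool waypoint
    return [sp[0]+g*np.cos(sp[2]),sp[1]+g*np.sin(sp[2]),z+.155,sp[2]-np.pi]
E
python3 -c "
from h import *
sp=(.5125,-.3308,-.36)
rows([grip(sp,.15),grip(sp,.057)])"
```

```text
[-1.173, 0.291, 0.33, np.float64(0.967)]
[-1.173, 0.291, 0.64, np.float64(0.967)]
```

Emit:
jog_arm:
  targets:
    - [-0.2,0.05,0.05,0.2]
    - [-0.4,0.1,0.1,0.4]
    - [-0.6,0.15,0.17,0.6]
    - [-0.8,0.2,0.24,0.8]
    - [-0.95,0.29,0.3,0.967]
    - [-0.95,0.29,0.3,0.967]
  claw: 1

```text
clock: 0.95
tool_pos: [0.4641, -0.3585, 0.312]
ee_rot: [3.14, -0.004, 2.785]
force: [-0.4, -0.4, 0.6]
gripper_width: 1.0
gripper_force: 0.0
```

```bash
python3 -c "
from h import *
sp=(.5125,-.3308,-.36)
print(readout.get_state())
rows([grip(sp,.15),grip(sp,.057)])"
```

```text
{'clock': 0.95, 'joints': array([-3.16532569e-01,  1.54012679e-02, -1.08440633e-01, -1.40468274e-03,
       -1.45098308e+00, -1.61039562e+00]), 'joint_velocities': array([-0.05605012, -0.01484707,  0.03418685,  0.02997553, -0.01634649,
        0.0888625 ]), 'effort': array([  1.69654962, -34.99535322,  34.19799685,   6.58415481,
         0.22836476,  -1.06792532]), 'tool_pos': array([ 0.46406018, -0.35851855,  0.31196823]), 'ee_rot': array([ 3.14035931, -0.0040808 ,  2.7852926 ]), 'force': array([-0.42330444, -0.36197501,  0.56601867]), 'moment': array([-0.11514698,  0.0836483 , -0.02483244]), 'gripper_force': 0.0, 'gripper_width': 0.9997547145633943}
[-0.159, 0.143, 0.023, np.float64(0.005)]
[-0.16, 0.142, 0.333, np.float64(0.005)]
```

Emit:
jog_arm:
  targets:
    - [-0.16,0.142,0.02,0.005]
    - [-0.16,0.142,0.02,0.005]
    - [-0.16,0.142,0.02,0.005]

```text
clock: 1.32
tool_pos: [0.5219, -0.339, 0.3086]
ee_rot: [-3.141, -0.001, 2.778]
force: [-0.5, 0.2, 0.6]
gripper_width: 1.001
gripper_force: 0.0
```

```bash
python3 -c "
from h import *
sp=(.5125,-.3308,-.36)
print(readout.get_state()['tool_pos'],readout.get_state()['ee_rot'])
rows([grip(sp,.15),grip(sp,.057)])
a=vision.get_image('top')[190:300,380:480,::-1];b=vision.get_image('side')[80:230,280:440,::-1]
cv2.imwrite('pics/g.png',np.hstack([cv2.resize(a,(400,440),interpolation=2),cv2.resize(b,(400,440),interpolation=2)]))"
```

```text
[ 0.52192866 -0.33903673  0.30862158] [-3.14128620e+00 -5.71710970e-04  2.77830733e+00]
[-0.001, 0.015, 0.012, np.float64(-0.004)]
[-0.001, 0.015, 0.322, np.float64(-0.004)]
```

View pics/g.png

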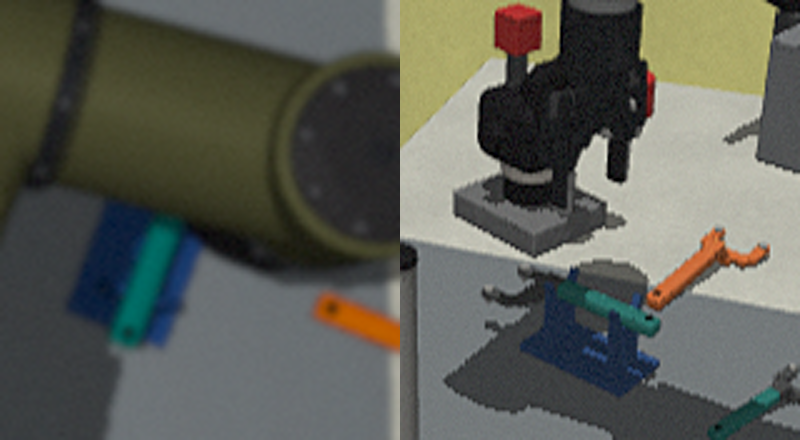

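```bash
python3 -c "
from h import *
for z in (.137,.31,.45): print(pix('top',(.522,-.339,z)),pix('side',(.522,-.339,z)))
crop('side',(220,0,260,195),'g2',3)"
```

```text
[429.40450383 243.03062982] [355.53055968 151.95876682]
[445.0433895  237.91515196] [360.56366522  81.12696419]
[461.4458451  232.54991045] [365.35160986  13.74535502]
```

View pics/g2.png

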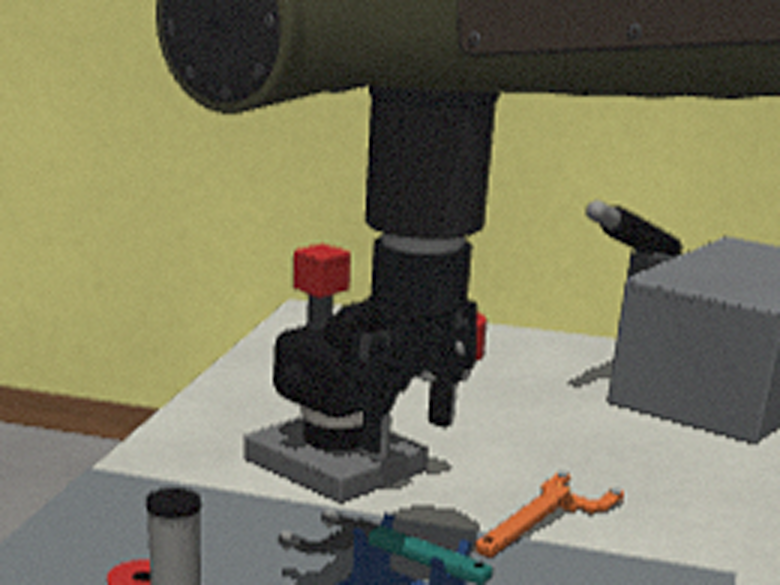

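The gripper is open and straddling the handle at crop (410,435), as computed, and nothing is in the way. I'll descend and grip.

Emit:
jog_arm:
  targets:
    - [-0.001,0.015,0.15,-0.004]
    - [-0.001,0.015,0.25,-0.004]
    - [-0.001,0.015,0.322,-0.004]
    - [-0.001,0.015,0.322,-0.004]
    - [-0.001,0.015,0.322,-0.004]

```text
clock: 2.1
tool_pos: [0.524, -0.3351, 0.2138]
ee_rot: [-3.141, 0.002, 2.781]
force: [-0.1, -0.4, -0.3]
gripper_width: 0.994
gripper_force: 0.0
```

Emit:
jog_arm:
  targets:
    - [0,0,0,0]
    - [0,0,0,0]
    - [0,0,0,0]
    - [0,0,0,0]
    - [0,0,0,0]
    - [0,0,0,0]
    - [0,0,0,0]
    - [0,0,0,0]
  claw: -1
  newtons: 80

```text
clock: 3.1
tool_pos: [0.5241, -0.3345, 0.2125]
ee_rot: [-3.141, 0.001, 2.781]
force: [-0.8, 0.9, 4.6]
gripper_width: 0.218
gripper_force: 79.0
```

```bash
python3 -c "
from h import *
print('spool',ray('top',(373,180),.055),'cup',ray('top',(222,168),.095))
rows([(.524,-.3345,.3,2.781),(.53,-.27,.3,2.781+.7)])"
```

```text
spool [ 0.69878114 -0.20308519  0.055     ] cup [0.72085982 0.20212201 0.095     ]
[0.0, -0.0, -0.292, np.float64(0.0)]
[0.057, 0.208, -0.292, np.float64(-0.891)]
```

Emit:
jog_arm:
  targets:
    - [0,0,-0.08,0]
    - [0,0,-0.18,0]
    - [0,0,-0.292,0]
    - [0,0,-0.292,0]
    - [0.02,0.05,-0.292,-0.2]
    - [0.03,0.1,-0.292,-0.4]
    - [0.045,0.15,-0.292,-0.6]
    - [0.057,0.208,-0.292,-0.8]
    - [0.057,0.208,-0.292,-0.89]
    - [0.057,0.208,-0.292,-0.89]

```text
clock: 4.35
tool_pos: [0.5297, -0.2696, 0.2968]
ee_rot: [3.139, -0.003, -2.804]
force: [0.6, -0.5, -4.7]
gripper_width: 0.221
gripper_force: 78.7
```

```bash
python3 -c "
from h import *
print(readout.get_state()['force'],readout.get_state()['gripper_width'])
y=1.405
rows([(.55,-.21,.3,2.781+1.3),(.562,-.187,.3,1.405+np.pi)])"
```

```text
[ 0.57743516 -0.49940949 -4.66691248] 0.22073966287978838
[-0.13, 0.165, -0.011, np.float64(-0.766)]
[-0.193, 0.224, -0.011, np.float64(-1.359)]
```

Emit:
jog_arm:
  targets:
    - [-0.03,0.04,0,-0.2]
    - [-0.06,0.08,0,-0.4]
    - [-0.1,0.12,0,-0.6]
    - [-0.13,0.165,0,-0.766]
    - [-0.193,0.224,0,-0.95]
    - [-0.193,0.224,0,-0.95]

```text
clock: 5.1
tool_pos: [0.5626, -0.1864, 0.2978]
ee_rot: [3.139, -0.0, -2.057]
force: [0.6, -0.6, -4.4]
gripper_width: 0.216
gripper_force: 78.7
```

```bash
python3 -c "
from h import *
rows([(.562,-.187,.3,1.405+np.pi),(.562,-.187,.258,1.405+np.pi)])"
```

```text
[0.003, 0.001, -0.007, np.float64(-0.408)]
[0.003, 0.0, 0.133, np.float64(-0.408)]
```

Emit:
jog_arm:
  targets:
    - [0.003,0.001,0,-0.2]
    - [0.003,0.001,0.05,-0.408]
    - [0.003,0,0.133,-0.408]
    - [0.003,0,0.19,-0.408]
    - [0.003,0,0.19,-0.408]
    - [0.003,0,0.19,-0.408]

```text
clock: 5.85
tool_pos: [0.5622, -0.1885, 0.2436]
ee_rot: [-3.14, -0.0, -1.737]
force: [-0.1, 0.5, -3.7]
gripper_width: 0.219
gripper_force: 78.6
```

```bash
python3 -c "
from h import *
c=np.array([.5915,-.011]);y=1.405;f=c-.098*np.array([np.cos(y),np.sin(y)])
print(readout.get_state()['ee_rot'],f)
m=(f+[.562,-.187])/2
rows([(*m,.240,y+np.pi),(*f,.240,y+np.pi)])"
```

```text
[-3.14046864e+00 -4.24149652e-04 -1.73716561e+00] [ 0.5753263  -0.10765615]
[-0.139, 0.001, 0.012, np.float64(-0.001)]
[-0.273, 0.001, 0.012, np.float64(-0.001)]
```

Emit:
jog_arm:
  targets:
    - [-0.07,0.001,0.005,0]
    - [-0.14,0.001,0.01,0]
    - [-0.2,0.001,0.01,0]
    - [-0.25,0.001,0.01,0]
    - [-0.273,0.001,0.01,0]
    - [-0.273,0.001,0.01,0]
    - [-0.273,0.001,0.01,0]

```text
clock: 6.72
tool_pos: [0.5751, -0.1078, 0.2397]
ee_rot: [3.141, -0.0, -1.737]
force: [-0.5, -0.2, -3.9]
gripper_width: 0.217
gripper_force: 78.7
```

```bash
python3 -c "
from h import *
s=readout.get_state();print(s['tool_pos'],s['ee_rot'],s['force'])
a=vision.get_image('top')[195:255,270:350,::-1];b=vision.get_image('side')[195:285,235:325,::-1]
cv2.imwrite('pics/i.png',np.hstack([cv2.resize(a,(400,300),interpolation=2),cv2.resize(b,(300,300),interpolation=2)]))
cv2.imwrite('pics/i.png',np.vstack([cv2.resize(b,(600,600),interpolation=2)]))
cv2.imwrite('pics/it.png',cv2.resize(a,(800,600),interpolation=2))"
```

```text
[ 0.5750549  -0.10779609  0.2396506 ] [ 3.14139308e+00 -1.29624643e-04 -1.73687537e+00] [-0.51115345 -0.15327672 -3.89993387]
```

View pics/i.png

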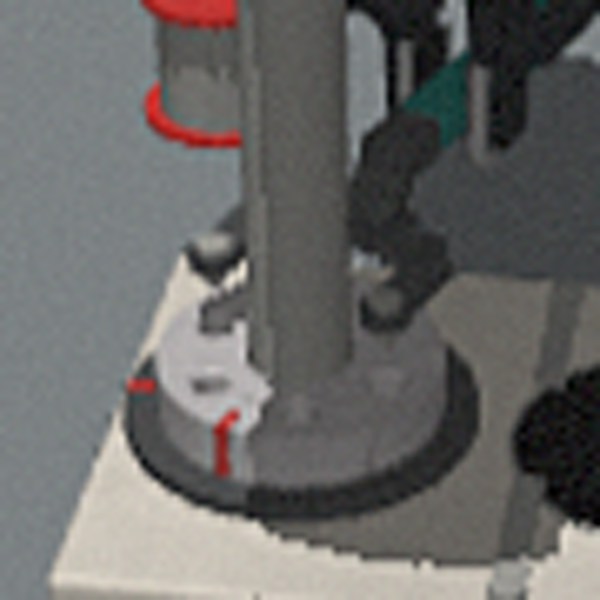

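```bash
python3 -c "
from h import *
for u,v in((215,246),(385,300)):
    print(ray('side',(235+(u+.5)/6.667-.5,195+(v+.5)/6.667-.5),.0701))
for p in ((.5923,-.0126,1.405),(.5909,-.0102,1.405)):
  for s in (1,-1): print(p[0]-s*.031*np.sin(p[2]),p[1]+s*.031*np.cos(p[2]))"
```

```text
[ 0.62369369 -0.02090447  0.0701    ]
[ 0.56326898 -0.01130937  0.0701    ]
0.5617250954339534 -0.007483828503935916
0.6228749045660467 -0.017716171496064085
0.5603250954339534 -0.005083828503935917
0.6214749045660466 -0.015316171496064086
```

The side view shows the fork's bright tips at crop (215,247) and (385,300), above the hole pair but slightly short of the collar centre. I'll check this against the top crop.

View pics/it.png

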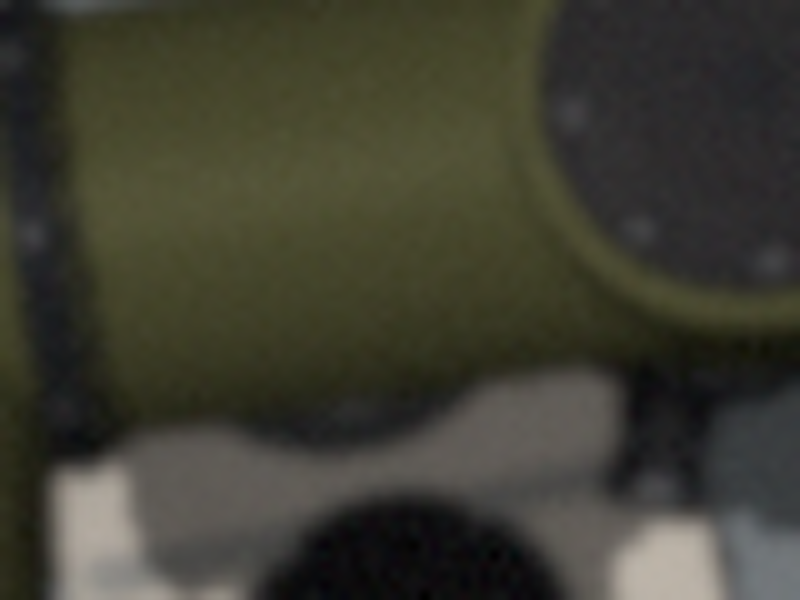

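The arm hides the fork in the top view. The side view suggests the fork is about 2–3 mm short in +y, while robot and top agree it is centred. I'll shift half of that and lower slowly, feeling the force.

```bash
python3 -c "
from h import *
y=1.405+np.pi
rows([(.5747,-.106,.240,y),(.5747,-.106,.232,y),(.5747,-.106,.226,y)])"
```

```text
[-0.006, 0.002, -0.001, np.float64(-0.001)]
[-0.006, 0.002, 0.025, np.float64(-0.001)]
[-0.006, 0.002, 0.045, np.float64(-0.001)]
```

Emit:
jog_arm:
  targets:
    - [-0.006,0.002,0,0]
    - [-0.006,0.002,0.015,0]
    - [-0.006,0.002,0.03,0]
    - [-0.006,0.002,0.042,0]
    - [-0.006,0.002,0.05,0]
    - [-0.006,0.002,0.055,0]
    - [-0.006,0.002,0.055,0]

```text
clock: 7.7
tool_pos: [0.5748, -0.1056, 0.2231]
ee_rot: [3.141, 0.0, -1.736]
force: [-0.1, 0.5, -4.0]
gripper_width: 0.217
gripper_force: 78.7
```

Emit:
jog_arm:
  targets:
    - [0,0,0.005,0]
    - [0,0,0.01,0]
    - [0,0,0.01,0]
    - [0,0,0.01,0]

```text
clock: 8.2
tool_pos: [0.5748, -0.1056, 0.2202]
ee_rot: [3.141, -0.0, -1.736]
force: [-0.3, -0.7, -4.1]
gripper_width: 0.215
gripper_force: 78.7
```

Emit:
jog_arm:
  targets:
    - [0,0,0.004,0]
    - [0,0,0.008,0]
    - [0,0,0.01,0]
    - [0,0,0.01,0]
    - [0,0,0.01,0]

```text
clock: 8.82
tool_pos: [0.5749, -0.1057, 0.2174]
ee_rot: [-3.141, -0.0, -1.736]
force: [-0.7, -0.9, -2.5]
gripper_width: 0.216
gripper_force: 79.0
```

Emit:
jog_arm:
  targets:
    - [0,0,0.002,0]
    - [0,0,0.004,0]
    - [0,0,0.004,0]
    - [0,0,0.004,0]

```text
clock: 9.32
tool_pos: [0.5749, -0.1058, 0.2167]
ee_rot: [-3.141, -0.0, -1.736]
force: [-3.2, -2.1, 5.4]
gripper_width: 0.219
gripper_force: 79.9
```

```bash
cat >> h.py <<'E'
def arc(c,angs):
    s=readout.get_state(); p=s["tool_pos"]; d=p[:2]-c; w=[]
    for a in angs: w.append((*(c+Ro.from_euler("z",-a).as_matrix()[:2,:2]@d),p[2],s["ee_rot"][2]-a))
    rows(w)
E
python3 -c "
from h import *
arc(np.array([.5912,-.0105]),np.arange(1,10)*.08)"
```

```text
[-0.001, 0.026, -0.0, np.float64(0.102)]
[-0.004, 0.051, -0.0, np.float64(0.204)]
[-0.01, 0.077, -0.0, np.float64(0.306)]
[-0.017, 0.101, -0.0, np.float64(0.407)]
[-0.026, 0.125, -0.0, np.float64(0.509)]
[-0.037, 0.149, -0.0, np.float64(0.611)]
[-0.05, 0.171, -0.0, np.float64(0.713)]
[-0.065, 0.192, -0.0, np.float64(0.815)]
[-0.081, 0.212, -0.0, np.float64(0.917)]
```

Emit:
jog_arm:
  targets:
    - [-0.001,0.026,0,0.102]
    - [-0.004,0.051,0,0.204]
    - [-0.01,0.077,0,0.306]
    - [-0.017,0.101,0,0.407]
    - [-0.017,0.101,0,0.407]

```text
clock: 9.95
tool_pos: [0.5454, -0.0965, 0.2168]
ee_rot: [-3.141, -0.002, -2.057]
force: [-5.4, -6.8, 5.1]
gripper_width: 0.216
gripper_force: 80.0
```

```bash
python3 -c "
from h import *
s=readout.get_state();print(s['moment'],s['force'],s['ee_rot'],s['tool_pos'])
arc(np.array([.5912,-.0105]),np.arange(1,8)*.08)"
```

```text
[-1.89883863  1.56276586  0.24129528] [-5.43912712 -6.83824575  5.13575742] [-3.14065485e+00 -2.12836307e-03 -2.05710258e+00] [ 0.5453643  -0.09649861  0.21680765]
[-0.001, 0.026, -0.0, np.float64(0.102)]
[-0.004, 0.052, -0.0, np.float64(0.204)]
[-0.01, 0.077, -0.0, np.float64(0.306)]
[-0.017, 0.102, -0.0, np.float64(0.407)]
[-0.026, 0.126, -0.0, np.float64(0.509)]
[-0.037, 0.15, -0.0, np.float64(0.611)]
[-0.05, 0.172, -0.0, np.float64(0.713)]
```

Emit:
jog_arm:
  targets:
    - [0.002,0.026,0,0.102]
    - [-0.001,0.052,0,0.204]
    - [-0.007,0.077,0,0.306]
    - [-0.014,0.102,0,0.407]
    - [-0.023,0.126,0,0.509]
    - [-0.034,0.15,0,0.611]

```text
clock: 10.7
tool_pos: [0.5105, -0.0661, 0.2167]
ee_rot: [-3.14, -0.001, -2.538]
force: [-3.9, -5.6, 5.2]
gripper_width: 0.218
gripper_force: 80.0
```

```bash
python3 -c "
from h import *
s=readout.get_state();print(s['moment'],s['force'],s['ee_rot'],s['tool_pos'])
crop('side',(235,195,90,90),'j',6)
arc(np.array([.5912,-.0105]),np.arange(1,11)*.05)"
```

```text
[-1.35515752  1.15852627  0.36463484] [-3.90717459 -5.61474344  5.15827145] [-3.14001494e+00 -9.90249136e-04 -2.53849795e+00] [ 0.51051658 -0.06608205  0.21673443]
[-0.0, 0.016, -0.0, np.float64(0.064)]
[-0.002, 0.033, -0.0, np.float64(0.127)]
[-0.004, 0.049, -0.0, np.float64(0.191)]
[-0.007, 0.065, -0.0, np.float64(0.255)]
[-0.01, 0.081, -0.0, np.float64(0.318)]
[-0.015, 0.097, -0.0, np.float64(0.382)]
[-0.02, 0.112, -0.0, np.float64(0.446)]
[-0.026, 0.127, -0.0, np.float64(0.509)]
[-0.033, 0.142, -0.0, np.float64(0.573)]
[-0.04, 0.157, -0.0, np.float64(0.637)]
```

View pics/j.png

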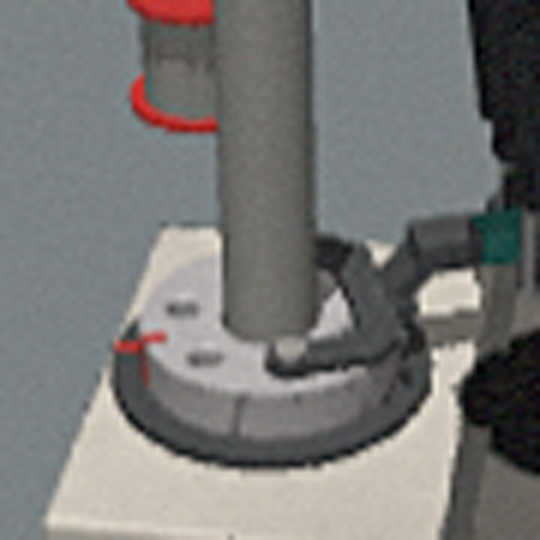

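The fork is seated flat on the collar, with its near tip at crop (290,348). The collar has turned with it: collar line (150,338), flange line (128,346). I'll keep turning towards the stop.

Emit:
jog_arm:
  targets:
    - [0.002,0.016,0,0.064]
    - [0,0.033,0,0.127]
    - [-0.002,0.049,0,0.191]
    - [-0.005,0.065,0,0.255]
    - [-0.008,0.081,0,0.318]
    - [-0.01,0.09,0,0.356]

```text
clock: 11.5
tool_pos: [0.4979, -0.0418, 0.2167]
ee_rot: [-3.14, 0.001, -2.816]
force: [-3.1, -3.4, 5.3]
gripper_width: 0.217
gripper_force: 79.9
```

```bash
cat >> h.py <<'E'
def tq(c=(.5912,-.0105)):
    s=readout.get_state(); d=s["tool_pos"][:2]-np.array(c); F=s["force"]
    print("torque",d[0]*F[1]-d[1]*F[0]+s["moment"][2],"yaw",s["ee_rot"][2],"F",F,"M",s["moment"],"p",s["tool_pos"])
E
python3 -c "
from h import *
tq(); arc(np.array([.5912,-.0105]),np.arange(1,9)*.025)"
```

```text
torque 0.473755913996981 yaw -2.8164794497050476 F [-3.09368682 -3.41418696  5.29038712] M [-1.03096961  0.84584436  0.25217755] p [ 0.49793061 -0.04180917  0.21669186]
[-0.0, 0.008, -0.0, np.float64(0.032)]
[-0.0, 0.016, -0.0, np.float64(0.064)]
[-0.001, 0.025, -0.0, np.float64(0.095)]
[-0.002, 0.033, -0.0, np.float64(0.127)]
[-0.003, 0.041, -0.0, np.float64(0.159)]
[-0.004, 0.049, -0.0, np.float64(0.191)]
[-0.005, 0.057, -0.0, np.float64(0.223)]
[-0.007, 0.065, -0.0, np.float64(0.255)]
```

Emit:
jog_arm:
  targets:
    - [0,0.008,0,0.032]
    - [0,0.016,0,0.064]
    - [-0.001,0.025,0,0.095]
    - [-0.002,0.033,0,0.127]
    - [-0.002,0.033,0,0.127]

```text
clock: 12.12
tool_pos: [0.4953, -0.0322, 0.2166]
ee_rot: [-3.141, 0.0, -2.916]
force: [-4.8, -3.1, 5.8]
gripper_width: 0.218
gripper_force: 80.1
```

```bash
python3 -c "
from h import *
tq()"
```

```text
torque 0.2197937194184577 yaw -2.915991181274229 F [-4.79856229 -3.11322452  5.78590541] M [-1.07696462  1.22163726  0.02517316] p [ 0.49527667 -0.0321753   0.21662851]
```

Emit:
jog_arm:
  targets:
    - [0,0.0065,0,0.025]
    - [0,0.013,0,0.05]
    - [0,0.013,0,0.05]

```text
clock: 12.5
tool_pos: [0.4944, -0.0284, 0.2166]
ee_rot: [-3.141, 0.001, -2.955]
force: [-4.1, -3.4, 7.3]
gripper_width: 0.217
gripper_force: 80.0
```

```bash
python3 -c "
from h import *
tq()"
```

```text
torque 0.27626605679761956 yaw -2.9552436054227216 F [-4.10879921 -3.38331307  7.25428899] M [-1.13952924  1.0316613   0.02254751] p [ 0.49443469 -0.02842952  0.2166145 ]
```

Emit:
jog_arm:
  targets:
    - [0,0.0065,0,0.025]
    - [0,0.013,0,0.05]
    - [0,0.013,0,0.05]

```text
clock: 12.88
tool_pos: [0.4938, -0.0247, 0.2166]
ee_rot: [-3.14, 0.001, -2.994]
force: [-3.5, -4.6, 5.2]
gripper_width: 0.215
gripper_force: 80.0
```

```bash
python3 -c "
from h import *
tq()"
```

```text
torque 0.5153179289125146 yaw -2.9942499010743964 F [-3.4743713  -4.61416454  5.16216597] M [-1.4509939   0.81467451  0.11511109] p [ 0.49375875 -0.0247193   0.21663486]
```

Emit:
jog_arm:
  targets:
    - [0,0.0065,0,0.025]
    - [0,0.013,0,0.05]
    - [0,0.013,0,0.05]

```text
clock: 13.25
tool_pos: [0.4933, -0.0219, 0.2167]
ee_rot: [-3.137, 0.0, -3.032]
force: [-1.2, -11.9, 3.0]
gripper_width: 0.218
gripper_force: 80.3
```

```bash
python3 -c "
from h import *
tq()"
```

```text
torque 2.232224994638295 yaw -3.032293710147537 F [ -1.21940374 -11.87897587   2.99653864] M [-3.85279731 -0.03839759  1.08317244] p [ 0.49330325 -0.02186672  0.21668937]
```

The stop is reached: torque rose to 2.2 N·m against 0.45 of friction. I'll back off within the pin play to unload, then lift.

Emit:
jog_arm:
  targets:
    - [0,-0.01,0,-0.04]
    - [0,-0.02,0,-0.076]
    - [0,-0.02,0,-0.076]

```text
clock: 13.62
tool_pos: [0.494, -0.0265, 0.2165]
ee_rot: [3.141, 0.001, -2.974]
force: [-2.1, -1.8, 5.2]
gripper_width: 0.218
gripper_force: 80.0
```

```bash
python3 -c "
from h import *
tq()"
```

```text
torque 0.14237577618315345 yaw -2.9743275172697023 F [-2.14109292 -1.80342289  5.18558992] M [-0.53441049  0.42299526  0.00133412] p [ 0.49398886 -0.02650638  0.21653854]
```

Emit:
jog_arm:
  targets:
    - [0,0,-0.01,0]
    - [0,0,-0.02,0]
    - [0,0,-0.035,0]
    - [0,0,-0.06,0]
    - [0,0,-0.07,0]
    - [0,0,-0.07,0]

```text
clock: 14.38
tool_pos: [0.4937, -0.0264, 0.2372]
ee_rot: [3.141, 0.0, -2.974]
force: [-0.2, 0.3, -4.1]
gripper_width: 0.218
gripper_force: 79.1
```

```bash
python3 -c "
from h import *
tq()
a=.23
rows([(.4945-.1*np.cos(a),-.0265-.1*np.sin(a),.2375,-2.974)])
crop('side',(235,195,90,90),'k0',8.0)"
```

```text
torque -0.003893226500357394 yaw -2.973505948180427 F [-0.16703135  0.25825567 -4.05609206] M [-0.00041324  0.04228417  0.0239446 ] p [ 0.49369871 -0.02641057  0.23716536]
[0.33, -0.021, -0.001, np.float64(0.001)]
```

Emit:
jog_arm:
  targets:
    - [0.06,0,0,0]
    - [0.13,0,0,0]
    - [0.2,0,0,0]
    - [0.27,0,0,0]
    - [0.33,0,0,0]
    - [0.33,0,0,0]
    - [0.33,0,-0.1,0]
    - [0.33,0,-0.2,0]
    - [0.33,0,-0.2,0]

```text
clock: 15.55
tool_pos: [0.397, -0.0429, 0.2992]
ee_rot: [3.141, 0.004, -2.973]
force: [-0.1, 0.7, -4.7]
gripper_width: 0.216
gripper_force: 79.3
```

```bash
python3 -c "
from h import *
tq()
for n,box in (('side',(235,225,60,50)),('top',(270,190,65,60))):
    x,y,w,h=box; im=vision.get_image(n)[y:y+h,x:x+w].astype(int)
    m=((im[...,0]>110)&(im[...,0]>1.7*im[...,1])&(im[...,0]>1.7*im[...,2])).astype('uint8')
    k,_,st,ce=cv2.connectedComponentsWithStats(m); print(n,[(s[4],(c+[x,y]).round(1).tolist(),s[2:4].tolist()) for s,c in zip(st[1:],ce[1:])])
    for a in (.215,.315,.115):
        print(a,[pix(n,(.5912+q*np.cos(a),-.0105+q*np.sin(a),z)).round(1).tolist() for q,z in ((.04,.042),(.05,.024))])
rows([(.45,-.15,.32,-2.974),(.5241,-.3345,.3,2.781)])
"
```

```text
torque -0.12388584251888055 yaw -2.973491315920609 F [-0.140943    0.69983225 -4.66361832] M [0.03409068 0.01420406 0.01662123] p [ 0.39696098 -0.04294111  0.2992384 ]
side [(np.int32(4), [259.8, 245.8], [3, 2]), (np.int32(8), [255.5, 252.5], [4, 2])]
0.215 [[260.7, 246.9], [256.4, 253.5]]
0.315 [[260.4, 248.0], [256.0, 254.9]]
0.115 [[261.2, 245.8], [257.1, 252.2]]
top [(np.int32(4), [298.5, 202.5], [2, 2])]
0.215 [[299.2, 205.1], [298.8, 202.5]]
0.315 [[297.8, 205.4], [297.0, 202.9]]
0.115 [[300.7, 204.8], [300.5, 202.2]]
[-0.117, -0.382, -0.081, np.float64(0.001)]
[-0.258, -1.03, -0.015, np.float64(0.673)]
```

The image code puts both red lines 1 px off the aligned model in the same direction, so they meet. Now the spanner goes back to its rest.

Emit:
jog_arm:
  targets:
    - [0,-0.15,-0.015,0]
    - [-0.03,-0.3,-0.015,0.1]
    - [-0.07,-0.45,-0.015,0.25]
    - [-0.12,-0.6,-0.015,0.4]
    - [-0.18,-0.75,-0.015,0.55]
    - [-0.22,-0.88,-0.015,0.673]
    - [-0.258,-0.99,-0.015,0.673]
    - [-0.258,-0.99,-0.015,0.673]
    - [-0.258,-0.99,-0.015,0.673]

```text
clock: 16.77
tool_pos: [0.5219, -0.3228, 0.2993]
ee_rot: [3.141, -0.003, 2.781]
force: [-0.2, 1.4, -3.8]
gripper_width: 0.217
gripper_force: 79.6
```

```bash
python3 -c "
from h import *
s=readout.get_state();print(s['tool_pos'],s['ee_rot'],s['force'])
rows([(.5241,-.3345,.25,2.781),(.5241,-.3345,.22,2.781),(.5241,-.3345,.2133,2.781)])"
```

```text
[ 0.52189045 -0.32282792  0.29925516] [ 3.14133182 -0.00345019  2.78076651] [-0.17159521  1.43580343 -3.75297302]
[-0.021, -0.034, 0.164, np.float64(-0.0)]
[-0.022, -0.034, 0.264, np.float64(-0.0)]
[-0.022, -0.034, 0.286, np.float64(-0.0)]
```

Emit:
jog_arm:
  targets:
    - [-0.021,-0.034,0,0]
    - [-0.021,-0.034,0.08,0]
    - [-0.021,-0.034,0.164,0]
    - [-0.021,-0.034,0.19,0]
    - [-0.021,-0.034,0.19,0]
    - [-0.021,-0.034,0.19,0]

```text
clock: 17.52
tool_pos: [0.5247, -0.3349, 0.2461]
ee_rot: [-3.141, 0.002, 2.781]
force: [-0.8, -0.1, -4.0]
gripper_width: 0.22
gripper_force: 79.6
```

```bash
python3 -c "
from h import *
s=readout.get_state();print(s['tool_pos'],s['ee_rot'],s['force'])
crop('side',(275,120,140,105),'m',5.5)
rows([(.5241,-.3345,.22,2.781),(.5241,-.3345,.2133,2.781)])"
```

```text
[ 0.52474031 -0.33489908  0.24609553] [-3.14125172e+00  2.26436914e-03  2.78143425e+00] [-0.77109032 -0.11136284 -4.0409473 ]
[0.003, 0.0, 0.087, np.float64(0.0)]
[0.003, 0.0, 0.109, np.float64(0.0)]
```

View pics/m.png

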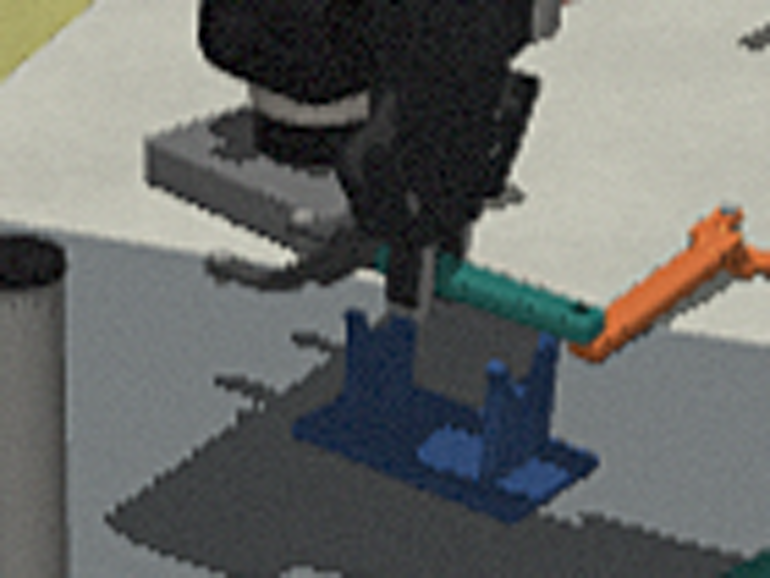

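The spanner hangs level above the notches (handle tail at crop (590,320), near upright at (520,400)). Lowering it in.

Emit:
jog_arm:
  targets:
    - [0.003,0,0.03,0]
    - [0.003,0,0.06,0]
    - [0.003,0,0.085,0]
    - [0.003,0,0.1,0]
    - [0.003,0,0.108,0]
    - [0.003,0,0.108,0]
    - [0.003,0,0.108,0]

```text
clock: 18.45
tool_pos: [0.5236, -0.3345, 0.2126]
ee_rot: [-3.141, 0.001, 2.781]
force: [-0.1, -0.2, -1.1]
gripper_width: 0.213
gripper_force: 79.9
```

Emit:
jog_arm:
  targets:
    - [0,0,0.002,0]
    - [0,0,0.002,0]
    - [0,0,0.002,0]
  newtons: 20

```text
clock: 18.82
tool_pos: [0.5236, -0.3345, 0.2125]
ee_rot: [-3.141, 0.001, 2.781]
force: [-3.7, 1.2, 5.3]
gripper_width: 0.22
gripper_force: 80.8
```

Emit:
jog_arm:
  targets:
    - [0,0,0,0]
    - [0,0,0,0]
    - [0,0,0,0]
    - [0,0,0,0]
    - [0,0,0,0]
    - [0,0,0,0]
    - [0,0,0,0]
  claw: 1

```text
clock: 19.7
tool_pos: [0.5235, -0.3344, 0.2115]
ee_rot: [3.142, -0.0, 2.781]
force: [-1.2, -0.1, -0.1]
gripper_width: 0.999
gripper_force: 0.0
```

Emit:
jog_arm:
  targets:
    - [0,0,-0.05,0]
    - [0,0,-0.15,0]
    - [0,0,-0.3,0]
    - [0,0,-0.45,0]
    - [0,0,-0.6,0]
    - [0,0,-0.6,0]
    - [0,0,-0.6,0]

```text
clock: 20.58
tool_pos: [0.5234, -0.3343, 0.392]
ee_rot: [3.141, 0.001, 2.781]
force: [-0.3, 0.7, 0.5]
gripper_width: 0.999
gripper_force: 0.0
```

```bash
python3 -c "
from h import *
for n in('side','top'):
    im=vision.get_image(n); y0,y1,x0,x1=(165,225,300,400) if n=='side' else (200,290,385,460)
    a=im[y0:y1,x0:x1].astype(float); b=cv2.imread('pics/%s0.png'%n)[y0:y1,x0:x1,::-1].astype(float)
    for q in (a,b):
        m=(q[...,1]>60)&(q[...,1]>1.8*q[...,0])&(q[...,2]<1.15*q[...,1])
        v,u=np.nonzero(m); print(n,m.sum(),u.mean()+x0,v.mean()+y0,u.min()+x0,u.max()+x0,v.min()+y0,v.max()+y0)
"
```

```text
side 190 362.92105263157896 184.10526315789474 343 383 176 194
side 246 362.9471544715447 184.35365853658536 343 383 175 194
top 194 416.9845360824742 259.5360824742268 410 424 245 276
top 319 417.8307210031348 255.57366771159874 408 428 235 276
```

Side view: the handle spans the same pixels as at the start (343–383, 176–194), so it lies level in both notches. Handing in.

```bash
python3 -c "
from h import *
print(workorder.finish_job())"
```

```text
the job is handed in; nothing more can be done
None
```

The collar is tightened to its stop with the red lines meeting, the spanner is back level on its rest, and the job was handed in at about 21 s with no verdict shown; the rack, spool and cup were kept clear of but not re-checked.

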